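# Fit the stop plate and hold the dowel seated in the V-block

## Robot

A 6-joint arm with a two-finger parallel gripper is mounted at the origin on a cart in front of the work surface, level with it; the furniture and walls round the work are solid. World frame = base frame: x ahead of the robot, y to its left, z up, the work surface at z = 0. Lengths are in mm, angles in rad, forces in N, time in s.
With the tool pointing down it reaches from about 400 to 925 mm from the base axis. Payload 12.5 kg.
Tool frame: the origin (TCP) lies on the centre line of the jaws, within the pads' length; the fingertips stand 17 mm ahead of it and the grasp point (between the pads) lies 2 mm behind it; z points along the fingers, y is the line along which they close (so a half turn about z gives the same grasp; the last joint's range is limited). The gripper opens to 95 mm and grips with 3 to 60 N. Pads are 20 mm wide; open, the fingers measure 119 mm over their backs; the gripper's body (75 mm by 180 mm) begins 59 mm behind the grasp point.
Start: joints at [-1.437, 0.491, 1.559, -0, 1.092, -0.106], TCP at [148.465, -607.127, 231.661] pointing down, gripper open.
Joint ranges: [-3.1, 3.1], [-0.84, 2.19], [0.05, 2.79], [-1.13, 4.28], [0.06, 2.93], [-2.69, 2.69]. Speed limits (rad/s): [2.22, 2.22, 2.79, 3.14, 3.14, 3.14].

## Interface

Orientations are given as [roll, pitch, yaw] about the fixed x, y, z axes, in that order (R = Rz(yaw) Ry(pitch) Rx(roll)).
In Python, from cell import env gives the robot as it stands.
- The arm moves only by the tool drive_tool, never from a script. Its argument "deltas" is text: rows parted by semicolons, each of 4 numbers parted by spaces: the shift along the world's x, y, z normalised to -1 to 1, where 1 is 100 mm, then the turn about the world's z normalised to -1 to 1, where 1 is 180 degrees. A call has 1 to 10 rows; each row shifts and turns the commanded pose from where the row before left it; what a row does not reach is not made up. A row lasts 1/12 s, in which the tool goes at most 41.7 mm and 7.16 degrees, less where a joint would pass 70% of its speed; a pose out of reach is approached as far as the arm can. A call with a number of a shift or a turn outside -1 to 1 is refused whole. A call with a gripper value outside its range is refused whole. "gripper" is the closure, from 0 (fully open) to 1 (shut), set as the call begins (left out, the last holds). The fingers move at their own pace and stop on an object; the grip force is fixed at half the most. Time passes only in rows, so rows that do not move let the fingers close. It gives the time, the measured TCP pose, the force, the opening and the grip force at its end, in the units of the state.
- env.state(): the state, without advancing time (a new reading comes with each control period).
- env.read_camera(name): name is "scene" or "side" or "wrist"; returns (picture, depth): 480x640x3 uint8, red, green, blue; 480x640 float32, mm along the optical axis (not along the pixel's ray), 0 where there is no reading.
- env.camera_params(name): a dict with "mtx" (3x3 intrinsics, pixels), "camera_from_world" (4x4, takes a point from world to camera coordinates); the wrist camera has in their place "mount" (4x4, takes a point from camera to tool coordinates, whose origin is the TCP and whose axes are the flange's). Camera axes: x right, y down, z forward; pixel columns grow to the right and rows downward; lengths in mm; the calibration is good to about 2 mm. The wrist camera is an equidistant fisheye: a pixel r from the principal point sees the ray r / f radians off the axis. A picture is of the moment at which its call begins: read the wrist's pose just before it. camera_params takes no time and is no camera call.
- env.job_done(): hands the job in; it is judged then, once.
The state is a dict: "t": time; "joints": joint angles; "qvel": joint speeds; "tau": joint torques, N m; "eef_pos": TCP position; "tcp_rot": TCP orientation; "ft_force": force on the tool from outside, world axes, zero at the start; "moment": the same for the moment, N m; "opening": opening from 0.0 (shut) to 1.0 (fully open); "grip_force": force on a finger pad.
Only numpy, scipy, OpenCV 4.12 (cv2) and the standard library are available. Lean on these libraries where they do the work, as an engineer would, in place of code of your own. Each camera call takes 0.05 s, during which the arm holds its last target. There are 200 camera calls.

## Task

Set up the wooden dowel in the steel V-block for marking out. First take the steel stop plate from its stand, slide it down into the slot across the end of the V-block until it is fully home and about centred, and let go of it. Then take the dowel from its rest, lay it along the V with one end up against the stop plate, and finish while still holding it down with the gripper, pressing with about 10 N so that it bears on both sides of the V. Leave the other things on the bench where they stand.

Things in the scene. Friction and masses are not known exactly. Their poses are not given: they have to be found in the camera images.
- vblock: steel V-block, fixed to the bench: base plate 128 x 72 x 10 mm, on it a 90-degree V trough that runs along the block's own x axis, and at the block's +x end a crosswise slot (along its y axis) for the stop plate. Origin: centre of the underside; z up.
- v_seat (a point): point in the V-block where the dowel's centre (mid-length, on its axis) lies when the dowel is seated in the V with its end against the seated plate: at x = -3, y = 0, z = 51 mm in the block's frame; axes as the block's. The V's apex is at z = 25 mm, its upper edges are at z = 41 mm and y = +-16 mm (their outer corners reach y = +-19 mm at z = 38 mm), the V runs from x = -59.5 to x = 30.5 mm..
- slot_floor (a point): centre of the slot's floor, at x = 44, y = 0, z = 20 mm in the block's frame; axes as the block's. The slot is 10.5 mm wide along x, 70 mm long along y and open at both ends, its straight part reaches to z = 36 mm, above that bevelled lips widen it to 17 mm at z = 42.5 mm. The cheek on the V's side has a 42 mm wide gap in its middle (top there z = 27 mm) so that the dowel can reach the plate.
- flank_left: the side of the V at the block's +y: a steel strip 90 mm long that slopes up at 45 degrees. Fixed to the block; origin on the V's apex line half-way along the strip.
- flank_right: the side of the V at the block's -y, the mirror image of the other; same origin.
- plate_mid (a point): centre of the loose plain steel stop plate: 8 mm thick (its own x), 64 mm wide (y), 60 mm high (z), 0.2 kg. At the start it stands upright in a light wooden stand (46 x 92 x 24 mm, fixed, slot 11 mm wide and 14 mm deep) with its lower edge 10 mm above the bench, so 46 mm of it stand clear. It goes into the V-block the same way up, either face to the V; its centre is 30 mm above the slot's floor when home.
- dowel_mid (a point): centre of the loose plain wooden dowel: a cylinder 37 mm in diameter and 86 mm long, about 0.06 kg, its axis along this point's own z. At the start it lies level in a low light wooden rest (50 x 104 mm, fixed; floor 8 mm and two rails along it, their tops 12 mm above the bench and their outer edges 17 mm either side of its middle, so the dowel overhangs them by 1.5 mm), its centre 26.5 mm above the bench. Either end may face the plate.
- slicker: bystander: small turned wooden edge slicker standing on end, 29 mm across, 94 mm high; origin at the centre of its underside. Leave it alone.
- spool: bystander: thread spool with wooden flanges standing on end, 50 mm across, 70 mm high; origin at the centre of its underside. Leave it alone.
- tape: bystander: tape measure, 34 x 66 x 58 mm; origin at the centre of its underside. Leave it alone.

How it is judged (in metres and radians):
On the way:
1. the stop plate stands fully home in the slot, about centred, let go of, while the dowel is still away from the V-block (z of plate_mid in the frame of slot_floor between 0.027 and 0.033 m and x of plate_mid in the frame of slot_floor between -0.005 and 0.005 m and y of plate_mid in the frame of slot_floor between -0.01 and 0.01 m and angle between plate_mid's own z axis and vertical below 0.2 rad and contact force between stop_plate and the fingers below 0.1 N and horizontal distance between dowel_mid and v_seat above 0.1 m), for 0.2 s.
At the end, for the whole second after the job is handed in: Plate home in the slot (height 3 mm, along the block 6 mm, crosswise 10 mm, tilt 0.2 rad). Dowel in the V, at rest: 5 mm along it from the seat point, 2.5 mm sideways, 2.5 mm up, 3 mm down, 0.06 rad; over 2.5 N on each side of the V, and the fingers on it with over 3 N (z of plate_mid in the frame of slot_floor between 0.027 and 0.033 m and x of plate_mid in the frame of slot_floor between -0.006 and 0.006 m and y of plate_mid in the frame of slot_floor between -0.01 and 0.01 m and angle between plate_mid's own z axis and vertical below 0.2 rad and x of dowel_mid in the frame of v_seat between -0.005 and 0.005 m and y of dowel_mid in the frame of v_seat between -0.0025 and 0.0025 m and z of dowel_mid in the frame of v_seat between -0.003 and 0.0025 m and angle between the z axis of dowel_mid and the x axis of vblock, either way round below 0.06 rad and contact force between dowel and flank_left above 2.5 N and contact force between dowel and flank_right above 2.5 N and contact force between dowel and the fingers above 3 N and linear speed of dowel below 0.02 m/s); the arm keeps its last pose, push and grip.
It fails at once if the dowel is pressed into the V much too hard (over 60 N on one side) (contact force between dowel and flank_left above 60 N or contact force between dowel and flank_right above 60 N).
It fails at once if the slicker, the spool or the tape measure is pushed more than 3 cm away (distance of any of slicker, spool, tape from where it was at the start of the episode above 0.03 m).
It also fails if it takes over 61 s, if anything falls off the work surface, if the arm or the gripper's body presses on something with over 40 N, if the wrist force passes 120 N, or if a joint passes its speed limit or range.

## Working session

There is one attempt and no reset: what is moved stays moved. The work goes in short steps, Python scripts to look and compute and a tool call to move; the robot and the scene stay as the last step left them, time stands still between calls to the robot, and variables do not carry over. Pictures are saved under pics/ and viewed, at most 10 in all, crops included, and the job is handed in when it is done.

Besides the shell and the picture viewer there is one more tool, called after "Emit:" in YAML: its name, and indented under it one key for each argument. drive_tool: Moves the arm, as the interface text tells. Its arguments: {"type":"object","properties":{"deltas":{"type":"string"},"gripper":{"type":"number"}},"required":["deltas"]}

```bash
mkdir -p pics; cat > h.py <<'E'
import numpy as np, cv2
from cell import env
def grab(n):
    p,d=env.read_camera(n); return p,d
def world(n,d):
    c=env.camera_params(n);K=c["mtx"];T=np.linalg.inv(c["camera_from_world"])
    v,u=np.mgrid[0:480,0:640]
    P=np.stack([(u-K[0,2])/K[0,0]*d,(v-K[1,2])/K[1,1]*d,d,np.ones_like(d)],-1)
    return (P@T.T)[...,:3]
E
python3 - <<'E'
from h import *
for n in("scene","side"):
    p,d=grab(n); cv2.imwrite(f"pics/{n}0.png",p[...,::-1]); np.savez(f"{n}0.npz",p=p,d=d)
    c=env.camera_params(n); print(n,np.linalg.inv(c["camera_from_world"])[:3,3],c["mtx"][0], (d>0).mean())
print(env.state()); print(env.camera_params("wrist"))
E
```

```text
scene [ 82.94538251 889.88520808 584.8770819 ] [586.49549942   0.         321.36752202] 0.9394954427083333
side [ 532.72928597 -759.58839626  602.66897653] [548.13807338   0.         317.06947363] 0.995830078125
{'t': 0.1, 'joints': array([-1.43657711e+00,  4.91484639e-01,  1.55938618e+00, -1.46362237e-05,
        1.09170707e+00, -1.05609443e-01]), 'qvel': array([-0.00013245,  0.00103517, -0.00208741,  0.00213205, -0.00072907,
        0.00016109]), 'tau': array([ 2.33507162e-03, -6.13623261e+01, -2.58606756e+01,  6.94225612e-02,
        4.70062438e-02, -5.97930307e-05]), 'eef_pos': array([ 148.44638094, -606.90967218,  231.13007784]), 'tcp_rot': array([-3.14061154e+00, -9.09474007e-05,  2.39835366e-01]), 'ft_force': array([ 1.10934245, -0.00264356,  0.71982606]), 'moment': array([-0.03648292,  0.02173327,  0.01559103]), 'grip_force': 0.0, 'opening': 0.9981575543547412}
{'mtx': array([[371.64829954,   0.        , 324.02502873],
       [  0.        , 371.64829954, 237.86422398],
       [  0.        ,   0.        ,   1.        ]]), 'mount': array([[ 7.29923648e-04, -9.65900612e-01, -2.58912101e-01,
         7.24449510e+01],
       [ 9.99999630e-01,  8.23014809e-04, -2.51155236e-04,
         1.29145953e-02],
       [ 4.55679489e-04, -2.58911821e-01,  9.65900855e-01,
        -1.54368439e+02],
       [ 0.00000000e+00,  0.00000000e+00,  0.00000000e+00,
         1.00000000e+00]])}
```

View pics/scene0.png

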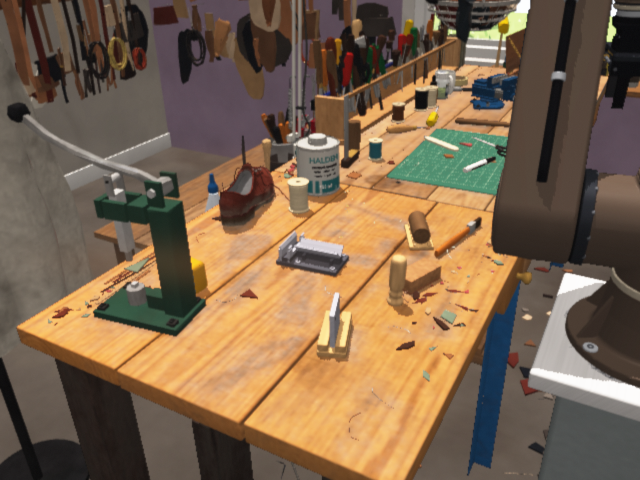

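View pics/side0.png

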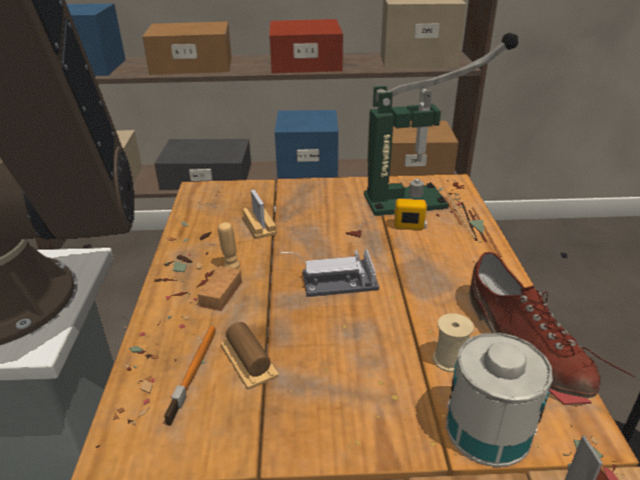

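The scene view shows the V-block at (313,253), the plate in its stand at (335,315), the dowel at (418,227) and the slicker at (397,280). The side view has the V-block at (340,273) with its slot at the right end, the plate at (258,208), the dowel at (248,348), the slicker at (228,242), the spool at (453,340) and the tape at (410,213).

```bash
cat > m.py <<'E'
from h import *
W={};C={}
for n in("scene","side"):
    z=np.load(n+"0.npz"); W[n]=world(n,z["d"]); C[n]=z["p"]
def pts(n,box,zl,zh):
    u0,v0,u1,v1=box; P=W[n][v0:v1,u0:u1].reshape(-1,3); return P[(P[:,2]>zl)&(P[:,2]<zh)]
def rect(P): return cv2.minAreaRect(P[:,:2].astype(np.float32))
E
python3 - <<'E'
from m import *
np.set_printoptions(precision=1,suppress=True)
B={"plate":((318,285,355,360),(240,185,280,240)),"dowel":((400,205,436,252),(215,315,282,390)),"block":((272,228,352,275),(298,245,382,298)),"slick":((385,250,408,308),(217,220,238,268))}
for k,b in B.items():
    for n,bb in zip(("scene","side"),b):
        for zl,zh in((-5,4),(4,9),(9,20),(20,35),(35,48),(48,60),(60,75),(75,100)):
            P=pts(n,bb,zl,zh)
            if len(P)>15: print(k,n,zl,zh,len(P),P.mean(0),"z med %.1f"%np.median(P[:,2]),[np.round(x,1) for x in rect(P)])
E
```

```text
plate scene -5 4 1318 [472.  152.8  -1. ] z med -1.1 [array([464.8, 170.8]), array([ 66.6, 215.3]), np.float64(27.4)]
plate scene 4 9 140 [425.9 244.4   6.8] z med 6.9 [array([458.9, 178.1]), array([ 50.9, 192.2]), np.float64(25.2)]
plate scene 9 20 234 [425.2 249.9  14.6] z med 14.5 [array([437.6, 225. ]), array([44.3, 90. ]), np.float64(21.5)]
plate scene 20 35 726 [435.2 229.1  23.2] z med 22.9 [array([439.2, 222.7]), array([43.9, 93.1]), np.float64(20.0)]
plate scene 35 48 67 [431.7 237.6  41.6] z med 41.5 [array([437.1, 226.6]), array([ 8. , 61.7]), np.float64(18.0)]
plate scene 48 60 74 [431.8 238.2  53.8] z med 53.8 [array([437. , 226.4]), array([ 8. , 63.5]), np.float64(17.9)]
plate scene 60 75 172 [436.4 229.2  67.4] z med 68.5 [array([439., 224.]), array([ 8.4, 67.6]), np.float64(20.0)]
plate side -5 4 1264 [437.  298.7   0.1] z med 0.1 [array([435.1, 288.7]), array([ 92.7, 245.2]), np.float64(1.3)]
plate side 4 9 77 [447.5 189.1   6.7] z med 7.1 [array([431.3, 201.5]), array([38.2, 93.8]), np.float64(49.2)]
plate side 9 20 167 [445.2 193.4  14.2] z med 13.9 [array([433. , 
[... 3998 characters left out ...]
 np.float64(76.8)]
slick side 9 20 67 [398.5  70.7  13.2] z med 12.3 [array([397.4,  71.7]), array([23.4, 18.4]), np.float64(6.9)]
slick side 20 35 100 [397.3  66.4  26.7] z med 26.5 [array([395.7,  59.7]), array([44.9, 24.7]), np.float64(83.9)]
slick side 35 48 81 [397.6  69.2  41.7] z med 42.0 [array([397.3,  70.7]), array([27.4, 15.7]), np.float64(12.4)]
slick side 48 60 88 [396.8  69.   53.8] z med 53.9 [array([395.6,  70.2]), array([27.2, 13.8]), np.float64(4.5)]
slick side 60 75 111 [396.5  69.2  67.5] z med 67.7 [array([395.7,  70.9]), array([28.1, 16.2]), np.float64(7.8)]
slick side 75 100 197 [394.5  73.   86.1] z med 87.2 [array([395.,  77.]), array([26.8, 24.6]), np.float64(49.5)]
```

Emit:
drive_tool:
  deltas: "0.17 0.19 0 0.027;0.17 0.19 0 0.027;0.17 0.19 0 0.027;0.17 0.19 0 0.027;0.17 0.19 0 0.027;0.17 0.19 0 0.027;0.17 0.19 0 0.027;0.17 0.19 0 0.027;0.17 0.19 0 0.027;0.17 0.19 0 0.027"
  gripper: 0

```text
t: 0.93
eef_pos: [319.1, -416.0, 231.5]
tcp_rot: [-3.141, -0.0, 1.092]
ft_force: [0.3, 0.2, 1.5]
opening: 0.994
grip_force: 0.0
```

Emit:
drive_tool:
  deltas: "0.17 0.19 0 0.027;0.17 0.19 0 0.027;0.17 0.19 0 0.027;0.17 0.19 0 0.027;0.17 0.19 0 0.027;0.17 0.19 0 0.027;0.17 0.19 0 0.027;0.17 0.19 0 0.027;0.17 0.19 0 0.027;0.17 0.19 0 0.027"

```text
t: 1.77
eef_pos: [489.1, -226.0, 231.5]
tcp_rot: [-3.141, -0.0, 1.94]
ft_force: [-0.2, -0.5, 0.4]
opening: 1.0
grip_force: 0.0
```

Emit:
drive_tool:
  deltas: "0 0.26 0 0;0 0.26 0 0;0 0.26 0 0;0 0.26 0 0;0 0.26 0 0;0 0.26 0 0;0 0.26 0 0;0 0.26 0 0;0 0 0 0;0 0 0 0"

```text
t: 2.6
eef_pos: [488.3, -18.2, 231.6]
tcp_rot: [-3.141, -0.0, 1.939]
ft_force: [-0.6, -0.1, -0.0]
opening: 1.0
grip_force: 0.0
```

```bash
cat >> h.py <<'E'
from scipy.spatial.transform import Rotation as Ro
def wrist():
    s=env.state(); p,d=env.read_camera("wrist"); c=env.camera_params("wrist")
    T=np.eye(4); T[:3,:3]=Ro.from_euler("xyz",s["tcp_rot"]).as_matrix(); T[:3,3]=s["eef_pos"]
    T=T@c["mount"]; K=c["mtx"]; v,u=np.mgrid[0:480,0:640]
    x=(u-K[0,2])/K[0,0]; y=(v-K[1,2])/K[1,1]; r=np.hypot(x,y)+1e-9; t=np.tan(r)/r
    P=np.stack([x*t*d,y*t*d,d,np.ones_like(d)],-1)
    return p,d,(P@T.T)[...,:3]
E
python3 - <<'E'
from h import *
np.set_printoptions(precision=1,suppress=True)
p,d,W=wrist(); cv2.imwrite("pics/w1.png",p[...,::-1]); np.savez("w1.npz",p=p,d=d,W=W)
X=W.reshape(-1,3); X=X[(d.ravel()>0)]
def near(c,r,zl,zh): return X[(np.hypot(X[:,0]-c[0],X[:,1]-c[1])<r)&(X[:,2]>zl)&(X[:,2]<zh)]
for k,c,r in(("plate",(440,223),60),("dowel",(445,-165),62),("block",(594,23),80),("slick",(393,80),35)):
    for zl,zh in((-5,4),(4,9),(9,20),(20,35),(35,48),(48,60),(60,75),(75,100)):
        P=near(c,r,zl,zh)
        if len(P)>15: print(k,zl,zh,len(P),P.mean(0),"zmed %.1f"%np.median(P[:,2]),[np.round(q,1) for q in cv2.minAreaRect(P[:,:2].astype(np.float32))])
E
```

```text
plate -5 4 1939 [453.4 190.3   1.3] zmed 1.3 [array([454.7, 189.4]), array([116.5,  46.2]), np.float64(23.6)]
plate 4 9 76 [450.6 178.7   6.7] zmed 6.8 [array([449.6, 180.3]), array([22.1, 50.8]), np.float64(80.3)]
plate 9 20 351 [452.5 185.8  12.9] zmed 11.7 [array([451.8, 191.1]), array([45.9, 27.3]), np.float64(18.4)]
plate 20 35 757 [452.5 189.2  25.1] zmed 25.2 [array([452.2, 189.9]), array([43.8, 23.9]), np.float64(20.3)]
dowel -5 4 1660 [ 465.1 -130.6    1.1] zmed 1.1 [array([ 454.9, -147.6]), array([ 84. , 122.1]), np.float64(57.8)]
dowel 4 9 341 [ 445.  -129.6    7.8] zmed 8.3 [array([ 443.3, -141.3]), array([32.2, 63.7]), np.float64(27.9)]
dowel 9 20 460 [ 443.8 -131.4   11.2] zmed 10.1 [array([ 442.8, -141.3]), array([32.1, 63. ]), np.float64(27.7)]
dowel 20 35 242 [ 443.4 -132.6   29.6] zmed 30.2 [array([ 458.2, -154.7]), array([20.7, 88.1]), np.float64(40.6)]
dowel 35 48 828 [ 446.7 -154.5   42.6] zmed 43.7 [array([ 445.4, -163.9]), array([32.7, 86.4]), np.float64(26.9)]
block -5 4 7523 [581.8  25.7   1.4] zmed 1.4 [array([593.6,  22.9]), array([159. , 157.8]), np.float6
[... 611 characters left out ...]
,  68.7]), array([51.4, 37.7]), np.float64(29.2)]
slick 9 20 105 [405.1  77.7  11. ] zmed 10.8 [array([402.7,  77.8]), array([26.4, 14.4]), np.float64(70.0)]
slick 20 35 49 [405.3  77.1  23.6] zmed 23.9 [array([404.7,  77.9]), array([21.1,  5.5]), np.float64(77.0)]
slick 35 48 42 [406.1  76.7  43.2] zmed 44.0 [array([403.5,  77.1]), array([26. ,  9.2]), np.float64(71.7)]
slick 48 60 77 [405.   75.5  54.7] zmed 54.7 [array([402.2,  76.6]), array([28.3, 11.5]), np.float64(68.5)]
slick 60 75 108 [404.9  76.4  67.7] zmed 67.7 [array([402.3,  77.7]), array([27.6, 11.1]), np.float64(78.9)]
slick 75 100 930 [396.   78.4  90.7] zmed 92.2 [array([394.8,  78.9]), array([26.7, 26.5]), np.float64(20.5)]
```

View pics/w1.png

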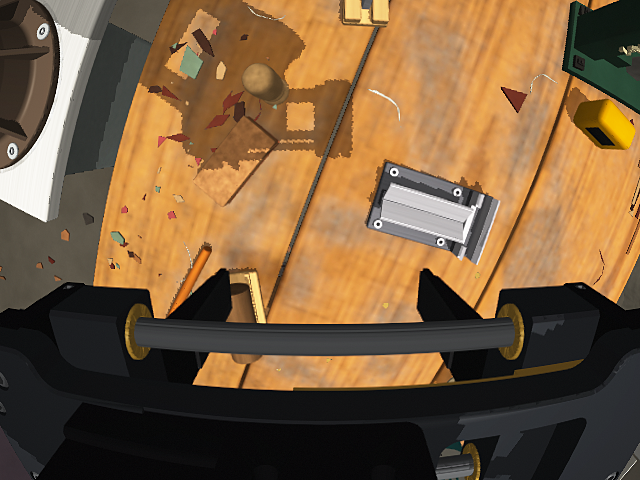

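The wrist view shows the V-block at (428,212), slicker at (263,85), and the plate's stand at (365,8), confirming the layout.

Emit:
drive_tool:
  deltas: "-0.06 0.3 0 -0.006;-0.06 0.3 0 0;-0.06 0.3 0 0;-0.06 0.3 0 0;-0.06 0.3 0 0;-0.06 0.3 0 0;-0.06 0.3 0 0;-0.06 0.3 0 0;0 0 -0.3 0;0 0 -0.3 0"

```text
t: 3.48
eef_pos: [441.2, 221.7, 171.9]
tcp_rot: [3.138, 0.0, 1.919]
ft_force: [0.6, -0.0, -0.3]
opening: 1.003
grip_force: 0.0
```

Emit:
drive_tool:
  deltas: "0 0 -0.3 0;0 0 0 0;0 0 0 0"

```text
t: 3.73
eef_pos: [440.6, 220.0, 141.2]
tcp_rot: [-3.139, 0.0, 1.916]
ft_force: [-0.1, -0.2, -0.1]
opening: 0.999
grip_force: 0.0
```

```bash
python3 - <<'E'
from h import *
np.set_printoptions(precision=1,suppress=True)
p,d,W=wrist(); cv2.imwrite("pics/w2.png",p[...,::-1])
print(env.state()["eef_pos"],env.state()["tcp_rot"])
X=W.reshape(-1,3)[d.ravel()>0]
for zl,zh in((9,20),(20,30),(35,48),(48,60),(60,66),(66,75)):
    P=X[(np.hypot(X[:,0]-440,X[:,1]-223)<60)&(X[:,2]>zl)&(X[:,2]<zh)]
    if len(P)>15: print(zl,zh,len(P),P.mean(0),"zmed %.1f"%np.median(P[:,2]),[np.round(q,1) for q in cv2.minAreaRect(P[:,:2].astype(np.float32))])
E
```

```text
[441.2 220.4 142.4] [-3.1  0.   1.9]
9 20 484 [432.6 244.2  11.9] zmed 11.3 [array([440. , 222.8]), array([44.7, 91.8]), np.float64(20.1)]
20 30 5152 [439.8 225.   25.1] zmed 25.1 [array([440.6, 222.6]), array([44.1, 92.3]), np.float64(20.0)]
35 48 25 [428.4 254.4  41.9] zmed 42.0 [array([428.7, 254.4]), array([7.6, 0.7]), np.float64(18.9)]
48 60 30 [428.6 254.6  53.9] zmed 54.5 [array([428.6, 254.6]), array([7.3, 0.6]), np.float64(18.8)]
60 66 26 [428.2 251.8  63.1] zmed 63.3 [array([427.4, 250.5]), array([12.6,  5.5]), np.float64(72.5)]
66 75 1170 [439.  226.   71.2] zmed 71.2 [array([439.3, 224.9]), array([ 7.3, 64.4]), np.float64(20.1)]
```

View pics/w2.png

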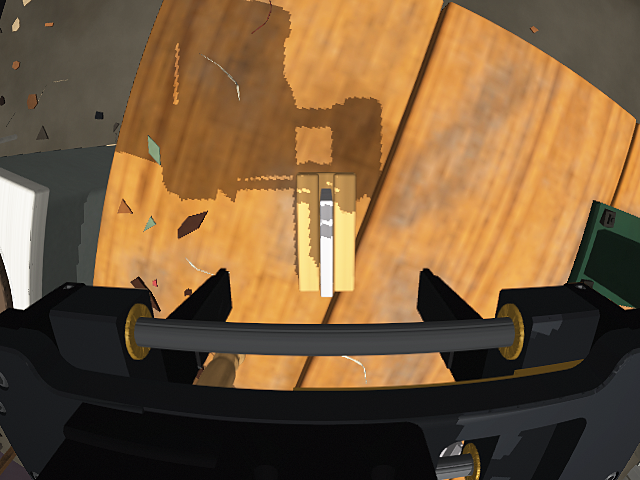

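The wrist view shows the plate's top edge upright between the fingers, at (327,190)–(326,295), centred on the jaws.

Emit:
drive_tool:
  deltas: "-0.015 0.04 -0.2 0;0 0 -0.2 0;0 0 -0.2 0;0 0 -0.1 0;0 0 -0.1 0;0 0 -0.04 0;0 0 0 0;0 0 0 0"

```text
t: 4.45
eef_pos: [439.4, 224.9, 58.3]
tcp_rot: [3.141, 0.0, 1.917]
ft_force: [-0.3, -0.2, 0.4]
opening: 1.002
grip_force: 0.0
```

Emit:
drive_tool:
  deltas: "0 0 0 0;0 0 0 0;0 0 0 0;0 0 0 0;0 0 0 0;0 0 0 0;0 0 0 0;0 0 0 0;0 0 0 0;0 0 0 0"
  gripper: 1

```text
t: 5.28
eef_pos: [439.0, 224.9, 57.6]
tcp_rot: [3.142, 0.0, 1.917]
ft_force: [-0.0, 0.8, -0.4]
opening: 0.358
grip_force: 0.0
```

Emit:
drive_tool:
  deltas: "0 0 0 0;0 0 0 0;0 0 0 0;0 0 0 0;0 0 0 0;0 0 0 0;0 0 0 0;0 0 0 0;0 0 0 0;0 0 0 0"

```text
t: 6.12
eef_pos: [439.0, 224.9, 57.6]
tcp_rot: [3.142, 0.0, 1.917]
ft_force: [-0.8, 0.5, -1.0]
opening: 0.079
grip_force: 30.0
```

Emit:
drive_tool:
  deltas: "0 0 0.05 0;0 0 0.1 0;0 0 0.2 0;0 0 0.3 0;0 0 0.2 0;0 0 0.1 0;0 0 0 0"

```text
t: 6.7
eef_pos: [439.6, 225.2, 155.5]
tcp_rot: [3.137, 0.0, 1.918]
ft_force: [0.3, 0.1, -3.1]
opening: 0.084
grip_force: 30.0
```

Emit:
drive_tool:
  deltas: "0.1 -0.1 0 -0.008;0.22 -0.22 0 -0.008;0.22 -0.22 0 -0.008;0.22 -0.22 0 -0.008;0.22 -0.22 0 -0.008;0.22 -0.22 0 -0.008;0.22 -0.22 0 -0.008;0.22 -0.22 0 -0.008;0.22 -0.22 0 -0.008;0.12 -0.11 0 -0.006"

```text
t: 7.53
eef_pos: [638.5, 25.3, 151.8]
tcp_rot: [-3.141, 0.0, 1.669]
ft_force: [0.1, 0.1, -3.1]
opening: 0.08
grip_force: 30.0
```

Emit:
drive_tool:
  deltas: "0 0 0 0;0 0 0 0;0 0 -0.2 0;0 0 0 0;0 0 0 0"

```text
t: 7.95
eef_pos: [635.7, 28.7, 132.0]
tcp_rot: [-3.139, -0.001, 1.673]
ft_force: [-0.0, -0.4, -2.4]
opening: 0.085
grip_force: 30.0
```

```bash
python3 - <<'E'
from h import *
np.set_printoptions(precision=1,suppress=True)
p,d,W=wrist(); cv2.imwrite("pics/w3.png",p[...,::-1]); np.savez("w3.npz",p=p,d=d,W=W)
s=env.state();print(s["eef_pos"],s["tcp_rot"][2]*57.296)
X=W.reshape(-1,3)[d.ravel()>0]
c,sn=np.cos(np.radians(5.7)),np.sin(np.radians(5.7))
for zl,zh in((9,12),(18,22),(22,35),(35,46),(90,110),(110,120),(120,150)):
    P=X[(np.hypot(X[:,0]-594,X[:,1]-23)<80)&(X[:,2]>zl)&(X[:,2]<zh)]
    if len(P)>15:
        q=P[:,:2]-[593.5,23.7]; L=np.c_[q[:,0]*c+q[:,1]*sn,q[:,1]*c-q[:,0]*sn]
        print(zl,zh,len(P),"zmed %.1f"%np.median(P[:,2]),[np.round(q,1) for q in cv2.minAreaRect(P[:,:2].astype(np.float32))], np.percentile(L,[.5,50,99.5],axis=0).round(1).tolist())
E
```

```text
[636.4  28.6 132.8] 95.87856648756423
9 12 4204 zmed 11.1 [array([595.2,  24.1]), array([128.4,  72.3]), np.float64(5.4)] [[-61.6, -35.1], [-6.0, 20.8], [65.4, 36.1]]
18 22 487 zmed 21.1 [array([596.8,  37.4]), array([ 58.2, 100.7]), np.float64(87.7)] [[-43.3, -20.8], [47.6, 22.9], [57.4, 35.2]]
22 35 3137 zmed 30.1 [array([592.1,  36.3]), array([ 59.1, 113. ]), np.float64(88.6)] [[-57.2, -15.9], [-6.6, -1.2], [54.1, 35.1]]
35 46 4297 zmed 40.0 [array([592.9,  31.6]), array([116.8,  56.9]), np.float64(4.9)] [[-57.2, -18.4], [2.8, 8.3], [58.2, 35.2]]
90 110 132 zmed 99.6 [array([632.1,  59.5]), array([7.6, 1.5]), np.float64(6.9)] [[38.2, 31.1], [42.0, 32.1], [45.7, 32.5]]
110 120 131 zmed 116.7 [array([633. ,  49.5]), array([16.4, 21.7]), np.float64(7.0)] [[34.0, 10.8], [41.6, 31.8], [50.3, 32.6]]
120 150 2892 zmed 145.2 [array([633.3,  28.7]), array([63.5, 24. ]), np.float64(84.7)] [[31.0, -30.7], [42.2, 12.5], [53.2, 32.4]]
```

View pics/w3.png

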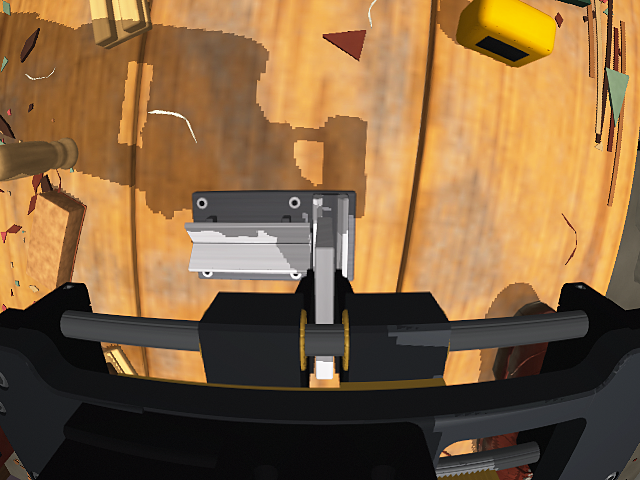

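The wrist view shows the held plate at (325,260) over the slot, a little left of the slot's middle (about 330); the V lies at (250,247).

```bash
python3 - <<'E'
from h import *
z=np.load("w3.npz");W=z["W"];X=W.reshape(-1,3)[z["d"].ravel()>0]
a=np.radians(5.5);c,s=np.cos(a),np.sin(a)
q=X[:,:2]-[593.5,23.7];L=np.c_[q[:,0]*c+q[:,1]*s,q[:,1]*c-q[:,0]*s,X[:,2]]
M=L[(L[:,1]>27)&(L[:,1]<34)&(L[:,0]>25)&(L[:,0]<70)&(L[:,2]<60)]
for x in range(25,70): 
    m=M[(M[:,0]>=x)&(M[:,0]<x+1)]
    if len(m): print(x,len(m),np.percentile(m[:,2],[10,50,90]).round(1))
# V flanks: edge y-extents by x
for x in range(-55,25,10):
    m=L[(abs(L[:,0]-x)<5)&(abs(L[:,1])<30)&(L[:,2]>38.5)&(L[:,2]<44)]
    print(x,np.percentile(m[:,1],[1,99]).round(1), m[:,2].max().round(1))
    m=L[(abs(L[:,0]-x)<5)&(abs(L[:,1])<12)&(L[:,2]>20)&(L[:,2]<44)]
    i=m[:,2]<np.percentile(m[:,2],8); print("  apex",m[i].mean(0).round(1))
E
```

```text
25 15 [10.2 11.1 11.9]
26 13 [10.3 11.5 12.1]
27 10 [10.3 11.6 12.3]
28 16 [10.  11.3 12.2]
29 12 [11.1 11.6 12. ]
30 10 [10.7 11.1 11.4]
31 17 [10.6 11.2 11.8]
32 7 [11.  12.  12.2]
33 11 [41.8 42.1 43.6]
34 9 [41.9 42.8 43.9]
35 21 [42.4 43.  43.5]
36 11 [43.4 44.  44.3]
37 20 [41.2 42.4 43.5]
38 11 [39.7 40.7 41.1]
39 20 [36.9 39.  39.8]
40 13 [20.5 21.4 21.7]
41 16 [20.6 21.3 22.3]
42 10 [20.8 21.2 21.7]
43 19 [20.8 21.5 22.3]
44 9 [20.2 20.8 21.5]
45 10 [20.6 21.3 21.8]
46 18 [20.8 21.2 22.2]
47 9 [20.3 21.4 21.9]
48 19 [20.6 21.2 22.4]
49 10 [20.6 21.  21.6]
50 21 [20.9 30.5 33.1]
51 21 [37.9 39.3 39.9]
52 10 [40.6 41.2 41.7]
53 20 [41.7 43.  43.6]
54 12 [43.  43.9 44.2]
55 18 [42.2 42.9 44. ]
56 11 [41.9 42.7 43.7]
57 11 [36.5 37.2 37.9]
58 9 [35.6 36.3 36.7]
59 3 [11.5 12.2 12.6]
60 9 [10.1 11.2 11.8]
61 16 [10.8 11.1 12.1]
62 11 [10.9 11.2 11.9]
63 9 [10.5 11.2 12. ]
64 15 [10.4 11.2 11.6]
65 3 [ 9.9 10.2 10.5]
66 9 [0.5 1.  1.8]
67 10 [0.6 1.1 2.3]
68 17 [0.7 1.4 2.2]
69 9 [0.3 1.2 2. ]
-55 [-17.9  18.8] 43.7
  apex [-54.   -0.5  26.3]
-45 [-18.   18.6] 43.5
  apex [-44.6  -0.6  26.6]
-35 [-17.7  18.6] 43.5
  apex [-34.6  -0.5  26.5]
-25 [-17.4  18.8] 43.3
  apex [-24.8  -0.2  26.7]
-15 [-17.3  18.7] 43.4
  apex [-14.8  -0.5  26.3]
-5 [-17.6  18.7] 43.0
  apex [-5.  -0.4 26.2]
5 [-18.5  18.1] 43.4
  apex [ 4.7 -0.4 26.2]
15 [-18.6  18.2] 43.2
  apex [15.2 -0.2 26.5]
```

Emit:
drive_tool:
  deltas: "0.033 -0.007 0 -0.002;0 0 -0.15 0;0 0 -0.15 0;0 0 -0.1 0;0 0 -0.05 0;0 0 -0.04 0;0 0 0 0;0 0 0 0"

```text
t: 8.67
eef_pos: [640.5, 27.2, 84.1]
tcp_rot: [3.141, 0.0, 1.666]
ft_force: [0.6, -0.0, -1.9]
opening: 0.082
grip_force: 30.0
```

Emit:
drive_tool:
  deltas: "0 0 -0.02 0;0 0 -0.02 0;0 0 -0.02 0;0 0 0 0"

```text
t: 9.0
eef_pos: [640.3, 27.2, 77.4]
tcp_rot: [3.141, -0.0, 1.666]
ft_force: [-0.3, 0.3, -2.4]
opening: 0.082
grip_force: 30.0
```

Emit:
drive_tool:
  deltas: "0 0 -0.03 0;0 0 -0.03 0;0 0 -0.02 0;0 0 0 0;0 0 0 0"

```text
t: 9.42
eef_pos: [640.3, 27.2, 69.4]
tcp_rot: [-3.142, -0.0, 1.666]
ft_force: [0.6, 0.3, -2.3]
opening: 0.082
grip_force: 30.0
```

Emit:
drive_tool:
  deltas: "0 0 -0.01 0;0 0 -0.01 0;0 0 0 0;0 0 0 0"

```text
t: 9.75
eef_pos: [640.3, 27.2, 67.7]
tcp_rot: [3.141, 0.0, 1.666]
ft_force: [-0.4, 0.5, -2.5]
opening: 0.078
grip_force: 30.0
```

Emit:
drive_tool:
  deltas: "0 0 -0.005 0;0 0 -0.005 0;0 0 0 0"

```text
t: 10.0
eef_pos: [640.3, 27.2, 67.6]
tcp_rot: [3.141, 0.0, 1.666]
ft_force: [-2.9, -0.1, 7.7]
opening: 0.082
grip_force: 30.0
```

Emit:
drive_tool:
  deltas: "0 0 0 0;0 0 0 0;0 0 0 0;0 0 0 0;0 0 0 0;0 0 0 0"
  gripper: 0.6

```text
t: 10.5
eef_pos: [640.3, 27.2, 66.6]
tcp_rot: [3.142, -0.0, 1.666]
ft_force: [0.3, 0.5, 0.5]
opening: 0.39
grip_force: 0.0
```

Emit:
drive_tool:
  deltas: "0 0 0.1 0;0 0 0.2 0;0 0 0.3 0;0 0 0.3 0;0 0 0.3 0;0 0 0.1 0;-0.1 -0.1 0 0.01;-0.2 -0.2 0 0.01;-0.2 -0.2 0 0.01;-0.2 -0.2 0 0.01"
  gripper: 0.1

```text
t: 11.33
eef_pos: [569.1, -43.2, 196.7]
tcp_rot: [-3.142, -0.0, 1.794]
ft_force: [0.0, -0.2, 0.7]
opening: 0.901
grip_force: 0.0
```

Emit:
drive_tool:
  deltas: "-0.2 -0.2 0 0.02;-0.2 -0.2 0 0.02;-0.2 -0.2 0 0.02;-0.2 -0.2 0 0.02;-0.2 -0.2 0 0;-0.2 -0.2 0 0;-0.05 -0.02 0 0;0 0 -0.2 0;0 0 -0.2 0;0 0 0 0"
  gripper: 0

```text
t: 12.17
eef_pos: [444.2, -164.2, 154.4]
tcp_rot: [-3.14, -0.003, 2.042]
ft_force: [-0.8, 0.1, -0.3]
opening: 0.999
grip_force: 0.0
```

```bash
python3 - <<'E'
from h import *
np.set_printoptions(precision=1,suppress=True)
p,d,W=wrist(); s=env.state();print(s["eef_pos"],s["tcp_rot"][2]*57.296)
X=W.reshape(-1,3)[d.ravel()>0]
for zl,zh in((5,11),(11,20),(20,30),(30,48),(40,48)):
    P=X[(np.hypot(X[:,0]-445,X[:,1]+165)<60)&(X[:,2]>zl)&(X[:,2]<zh)]
    if len(P)>15: print(zl,zh,len(P),P.mean(0),"zmed %.1f"%np.median(P[:,2]),[np.round(q,1) for q in cv2.minAreaRect(P[:,:2].astype(np.float32))])
# plate check from side/scene
for n in("scene","side"):
    p,d=grab(n); X=world(n,d).reshape(-1,3); P=X[(np.hypot(X[:,0]-638,X[:,1]-28)<45)&(X[:,2]>48)&(X[:,2]<95)]
    print(n,len(P),P[:,2].max(),[np.round(q,1) for q in cv2.minAreaRect(P[:,:2].astype(np.float32))])
    cv2.imwrite(f"pics/{n}1.png",p[...,::-1])
E
```

```text
[ 444.8 -164.4  155.8] 117.05211040466024
5 11 1940 [ 438.7 -151.1    9. ] zmed 9.1 [array([ 444.3, -163.9]), array([ 50.7, 103.3]), np.float64(28.2)]
11 20 168 [ 422.3 -125.2   13.3] zmed 13.2 [array([ 420.3, -147.2]), array([74.3, 34.7]), np.float64(81.0)]
20 30 89 [ 427.4 -134.9   26.3] zmed 28.2 [array([ 441.6, -159. ]), array([37. , 72.5]), np.float64(27.6)]
30 48 5189 [ 443.4 -162.4   42.6] zmed 43.9 [array([ 444.5, -164.7]), array([36.6, 85.6]), np.float64(27.7)]
40 48 3962 [ 443.6 -162.6   44.4] zmed 44.8 [array([ 444.3, -164.8]), array([30.2, 85.4]), np.float64(27.2)]
scene 311 81.66568818088535 [array([638.5,  27.9]), array([11.3, 69. ]), np.float64(4.4)]
side 285 82.41504562062562 [array([641.4,  23.5]), array([ 9. , 65.5]), np.float64(6.6)]
```

Emit:
drive_tool:
  deltas: "0 0 -0.3 0.0035;0 0 -0.3 0;0 0 -0.3 0;0 0 -0.15 0;0 0 -0.08 0;0 0 -0.05 0;0 0 0 0;0 0 0 0;0 0 0 0"

```text
t: 13.07
eef_pos: [445.8, -165.0, 39.7]
tcp_rot: [3.14, 0.002, 2.054]
ft_force: [0.4, 0.4, 0.3]
opening: 0.998
grip_force: 0.0
```

Emit:
drive_tool:
  deltas: "0 0 0 0;0 0 0 0;0 0 0 0;0 0 0 0;0 0 0 0;0 0 0 0;0 0 0 0;0 0 0 0;0 0 0 0;0 0 0 0"
  gripper: 1

```text
t: 13.9
eef_pos: [445.3, -164.8, 38.7]
tcp_rot: [3.142, -0.0, 2.054]
ft_force: [-0.4, 0.2, -0.0]
opening: 0.382
grip_force: 30.0
```

Emit:
drive_tool:
  deltas: "0 0 0 0;0 0 0 0;0 0 0 0;0 0 0 0;0 0 0 0;0 0 0 0"

```text
t: 14.4
eef_pos: [445.2, -164.8, 38.6]
tcp_rot: [3.142, -0.0, 2.054]
ft_force: [-0.1, -0.8, -0.2]
opening: 0.381
grip_force: 30.0
```

Emit:
drive_tool:
  deltas: "0 0 0.05 0;0 0 0.15 0;0 0 0.3 0;0 0 0.3 0;0 0 0.1 0;0.05 0.1 0 0.03;0.1 0.15 0 0.03;0.1 0.15 0 0.03;0.1 0.15 0 0.03;0.1 0.15 0 0.03"

```text
t: 15.23
eef_pos: [490.6, -94.1, 129.1]
tcp_rot: [3.141, 0.0, 2.53]
ft_force: [-0.6, -0.4, -0.1]
opening: 0.383
grip_force: 30.0
```

Emit:
drive_tool:
  deltas: "0.1 0.15 0 0.03;0.1 0.15 0 0.03;0.1 0.15 0 0.03;0.1 0.15 0 0.03;0.1 0.15 0 0.03;0.1 0.15 0 0.03;0.1 0.15 0 0.03;0.1 0.12 0 0.017;0 0 0 0;0 0 0 0"

```text
t: 16.07
eef_pos: [570.1, 22.5, 128.7]
tcp_rot: [3.142, -0.0, -3.045]
ft_force: [0.0, 0.3, 0.1]
opening: 0.385
grip_force: 30.0
```

Emit:
drive_tool:
  deltas: "0 0 0 0;0 0 0 0;0 0 0 0"

```text
t: 16.32
eef_pos: [569.9, 21.5, 128.8]
tcp_rot: [3.142, -0.0, -3.046]
ft_force: [-0.3, 0.2, 0.0]
opening: 0.381
grip_force: 30.0
```

```bash
python3 - <<'E'
from h import *
np.set_printoptions(precision=1,suppress=True)
p,d,W=wrist(); cv2.imwrite("pics/w4.png",p[...,::-1]); s=env.state();print(s["eef_pos"],s["tcp_rot"][2]*57.296)
D={"wrist":W[d>0]}
for n in("scene","side"):
    p,d=grab(n); D[n]=world(n,d)[d>0]
a=np.radians(5.5);c,sn=np.cos(a),np.sin(a)
for n,X in D.items():
    q=X[:,:2]-[596.5,23.6];L=np.c_[q[:,0]*c+q[:,1]*sn,q[:,1]*c-q[:,0]*sn,X[:,2]]
    L=L[(abs(L[:,1])<45)&(abs(L[:,0])<90)]
    f=lambda m:(len(m),np.percentile(m,[.5,50,99.5],axis=0).round(1).tolist(),[np.round(x,1) for x in cv2.minAreaRect(m[:,:2].astype(np.float32))] if len(m)>5 else 0)
    print(n,"base",f(L[(L[:,2]>9)&(L[:,2]<12.5)])); print("  dowel",f(L[(L[:,2]>99)&(L[:,2]<138)&(abs(L[:,1])<25)]))
    print("  Vtop",f(L[(L[:,2]>38.5)&(L[:,2]<44)&(abs(L[:,1])<25)&(L[:,0]<26)])); print("  plate",f(L[(L[:,2]>55)&(L[:,2]<90)&(L[:,0]>33)]))
E
```

```text
[570.   21.6 128.8] -174.52681769004218
wrist base (1801, [[-65.6, -35.2, 9.2], [-55.9, -0.9, 11.1], [-3.2, 36.3, 12.4]], [array([-32.7,   0.6]), array([72. , 65.9]), np.float64(89.9)])
  dowel (11970, [[-70.2, -22.4, 107.0], [-41.3, 0.5, 133.8], [13.9, 23.1, 137.5]], [array([-27.6,   0.1]), array([85.7, 49.8]), np.float64(0.1)])
  Vtop (86, [[-61.5, -17.4, 38.6], [-60.1, 0.6, 40.5], [-58.6, 18.5, 42.9]], [array([-60. ,   0.6]), array([ 2.9, 35.9]), np.float64(0.0)])
  plate (442, [[38.5, -31.1, 69.7], [40.4, -22.3, 80.6], [47.1, 30.8, 82.7]], [array([42.5, -0.6]), array([ 9.2, 63.7]), np.float64(0.3)])
scene base (281, [[-66.4, -29.3, 9.0], [-18.1, 20.9, 9.9], [59.2, 38.8, 12.4]], [array([-3.7,  4.9]), array([127.9,  67.7]), np.float64(1.4)])
  dowel (819, [[-71.7, -21.6, 101.3], [-39.7, 14.1, 122.6], [14.2, 24.8, 137.4]], [array([-28.3,   0.1]), array([87.1, 49.7]), np.float64(0.7)])
  Vtop (68, [[-62.6, -16.8, 38.5], [-16.9, 15.8, 39.2], [24.1, 21.0, 41.7]], [array([-19.3,   2.2]), array([37.8, 86.8]), np.float64(89.6)])
  plate (253, [[36.4, -32.9, 55.1], [39.4, 6.3, 69.6], [47.6, 32.6, 80.9]], [array([42. , -1.4]), array([70. , 10.8]), np.float64(88.9)])
side base (588, [[-63.4, -38.8, 9.0], [-15.1, -23.2, 10.4], [62.7, 29.9, 12.5]], [array([-0.7, -7. ]), array([ 71.2, 129.9]), np.float64(86.3)])
  dowel (912, [[-68.2, -24.8, 103.1], [-35.6, -15.6, 125.4], [16.6, 10.7, 136.7]], [array([-25.5,  -2.6]), array([44.7, 85.8]), np.float64(89.4)])
  Vtop (201, [[-59.2, -20.9, 38.5], [-14.1, 10.4, 40.0], [25.4, 17.4, 42.7]], [array([-16.9,  -1.7]), array([84.9, 38.4]), np.float64(0.1)])
  plate (249, [[40.5, -37.0, 55.4], [42.6, -13.6, 75.0], [49.0, 27.4, 82.6]], [array([44.5, -4.5]), array([ 8.7, 67.7]), np.float64(0.6)])
```

View pics/w4.png

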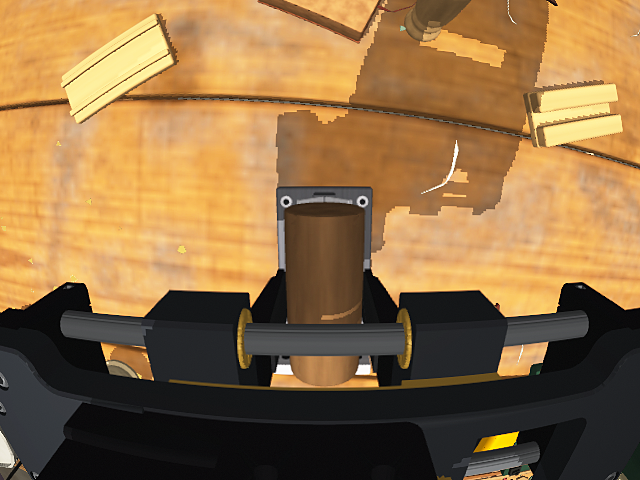

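The wrist view shows the dowel held over the block, aligned with it (dowel at (325,205)–(325,380), base corners at (278,188) and (372,188)).

Emit:
drive_tool:
  deltas: "0.16 0.02 -0.1 0;0 0 -0.2 0;0 0 -0.15 0;0 0 -0.1 0;0 0 -0.04 0;0 0 -0.02 0;0 0 0 0;0 0 0 0"

```text
t: 17.13
eef_pos: [586.6, 24.1, 68.3]
tcp_rot: [-3.142, 0.001, -3.045]
ft_force: [0.4, 0.0, -0.3]
opening: 0.384
grip_force: 30.0
```

Emit:
drive_tool:
  deltas: "0 0 -0.01 0;0 0 0 0;0 0 0 0"

```text
t: 17.38
eef_pos: [586.4, 24.2, 67.0]
tcp_rot: [-3.142, 0.001, -3.045]
ft_force: [-0.6, -0.4, -0.2]
opening: 0.384
grip_force: 30.0
```

Emit:
drive_tool:
  deltas: "0 -0.006 -0.01 0;0 0 -0.01 0;0 0 0 0;0 0 0 0"

```text
t: 17.72
eef_pos: [586.2, 23.6, 64.6]
tcp_rot: [3.141, -0.0, -3.045]
ft_force: [-0.1, 1.0, -0.8]
opening: 0.382
grip_force: 30.0
```

Emit:
drive_tool:
  deltas: "0 0 -0.005 0;0 0 -0.005 0;0 0 0 0;0 0 0 0"

```text
t: 18.05
eef_pos: [586.3, 23.5, 63.7]
tcp_rot: [-3.142, 0.0, -3.045]
ft_force: [0.9, 0.1, 0.8]
opening: 0.384
grip_force: 30.0
```

Emit:
drive_tool:
  deltas: "0.02 0.002 0 0;0.02 0.002 0 0;0.01 0.001 0 0;0 0 0 0;0 0 0 0"

```text
t: 18.47
eef_pos: [591.6, 24.0, 63.7]
tcp_rot: [-3.142, 0.001, -3.045]
ft_force: [0.2, -1.2, 0.5]
opening: 0.383
grip_force: 30.0
```

Emit:
drive_tool:
  deltas: "0.01 0.001 0 0;0 0 0 0;0 0 0 0"

```text
t: 18.72
eef_pos: [592.2, 24.1, 63.7]
tcp_rot: [3.142, -0.0, -3.045]
ft_force: [-2.0, -2.0, 1.3]
opening: 0.384
grip_force: 30.0
```

Emit:
drive_tool:
  deltas: "0.005 -0.003 0 0;0.005 0 0 0;0 0 0 0;0 0 0 0"

```text
t: 19.05
eef_pos: [593.3, 24.0, 63.6]
tcp_rot: [3.141, 0.0, -3.045]
ft_force: [-0.8, -0.7, -0.1]
opening: 0.385
grip_force: 30.0
```

Emit:
drive_tool:
  deltas: "0 0 -0.003 0;0 0 -0.003 0;0 0 0 0;0 0 0 0"

```text
t: 19.38
eef_pos: [593.4, 23.8, 63.3]
tcp_rot: [3.142, 0.0, -3.045]
ft_force: [-0.8, -0.8, 4.4]
opening: 0.382
grip_force: 30.0
```

Emit:
drive_tool:
  deltas: "0.005 0 0 0;0.005 0 0 0;0 0 0 0;0 0 0 0"

```text
t: 19.72
eef_pos: [593.4, 23.9, 63.3]
tcp_rot: [3.141, -0.002, -3.045]
ft_force: [-5.0, -0.8, 8.3]
opening: 0.383
grip_force: 30.0
```

Emit:
drive_tool:
  deltas: "0.005 0 0 0;0.005 0 0 0;0 0 0 0;0 0 0 0"

```text
t: 20.05
eef_pos: [593.5, 23.9, 63.2]
tcp_rot: [3.141, -0.004, -3.045]
ft_force: [-9.9, -1.5, 11.2]
opening: 0.388
grip_force: 30.0
```

Emit:
drive_tool:
  deltas: "-0.007 0 0 0;0 0 0 0;0 0 0 0;0 0 0 0;0 0 0 0"

```text
t: 20.47
eef_pos: [593.5, 23.8, 63.3]
tcp_rot: [3.141, -0.002, -3.045]
ft_force: [-6.8, -1.3, 9.0]
opening: 0.388
grip_force: 30.0
```

```bash
python3 - <<'E'
from h import *
np.set_printoptions(precision=1,suppress=True)
p,d,W=wrist(); s=env.state();print(s["t"],s["eef_pos"],s["ft_force"],s["moment"])
D={"wrist":W[d>0]}
for n in("scene","side"):
    p,d=grab(n); D[n]=world(n,d)[d>0]
    if n=="scene": cv2.imwrite("pics/s5.png",cv2.resize(p[200:320,240:400,::-1],(800,600)))
a=np.radians(5.5);c,sn=np.cos(a),np.sin(a)
for n,X in D.items():
    q=X[:,:2]-[596.5,23.6];L=np.c_[q[:,0]*c+q[:,1]*sn,q[:,1]*c-q[:,0]*sn,X[:,2]]
    L=L[(abs(L[:,1])<45)&(abs(L[:,0])<90)]
    f=lambda m:(len(m),np.percentile(m,[.5,50,99.5],axis=0).round(1).tolist(),[np.round(x,1) for x in cv2.minAreaRect(m[:,:2].astype(np.float32))] if len(m)>5 else 0)
    print(n,"base",f(L[(L[:,2]>9)&(L[:,2]<12.5)])); print("  dowel",f(L[(L[:,2]>52)&(L[:,2]<73)&(abs(L[:,1])<17)&(L[:,0]<35)]))
    print("  plate",f(L[(L[:,2]>55)&(L[:,2]<90)&(L[:,0]>33)&(L[:,0]<55)]))
E
```

```text
20.5167 [593.5  23.8  63.3] [-6.  -1.   8.5] [-0.1  1.1  0. ]
wrist base (5294, [[-65.4, -35.1, 9.3], [-37.9, -1.7, 11.2], [5.0, 36.1, 12.5]], [array([-28. ,   0.5]), array([75.2, 71.9]), np.float64(0.3)])
  dowel (10167, [[-46.6, -16.7, 53.5], [-20.2, 0.1, 68.8], [34.5, 16.8, 72.0]], [array([-5.9, -0. ]), array([34. , 81.7]), np.float64(90.0)])
  plate (1427, [[33.1, -25.9, 55.2], [39.4, 0.6, 65.8], [40.8, 27.3, 71.2]], [array([37. ,  0.6]), array([ 8. , 53.8]), np.float64(0.0)])
scene base (284, [[-66.1, -30.5, 9.0], [-16.7, 19.4, 10.0], [57.1, 38.3, 12.5]], [array([-4.9,  4.1]), array([126.7,  69.3]), np.float64(0.8)])
  dowel (341, [[-48.0, -16.5, 52.1], [-22.7, 10.0, 64.3], [34.5, 16.9, 71.6]], [array([-6.7,  0.1]), array([33.7, 83.1]), np.float64(89.9)])
  plate (185, [[33.0, -29.5, 55.3], [39.4, 16.8, 67.6], [47.4, 33.2, 80.7]], [array([39.8,  0.4]), array([66.2, 14.9]), np.float64(87.0)])
side base (585, [[-63.7, -39.1, 9.0], [-14.3, -22.5, 10.5], [62.7, 29.5, 12.4]], [array([-0.6, -5.9]), array([ 69.1, 128.3]), np.float64(88.2)])
  dowel (354, [[-44.8, -16.9, 53.3], [-21.7, -11.2, 66.0], [34.5, 13.3, 71.3]], [array([-5. , -1.1]), array([33.1, 80.5]), np.float64(88.3)])
  plate (167, [[33.3, -37.7, 55.6], [41.8, -25.5, 67.6], [49.1, -2.6, 81.7]], [array([ 41.2, -18.6]), array([13.7, 39.3]), np.float64(16.4)])
```

View pics/s5.png

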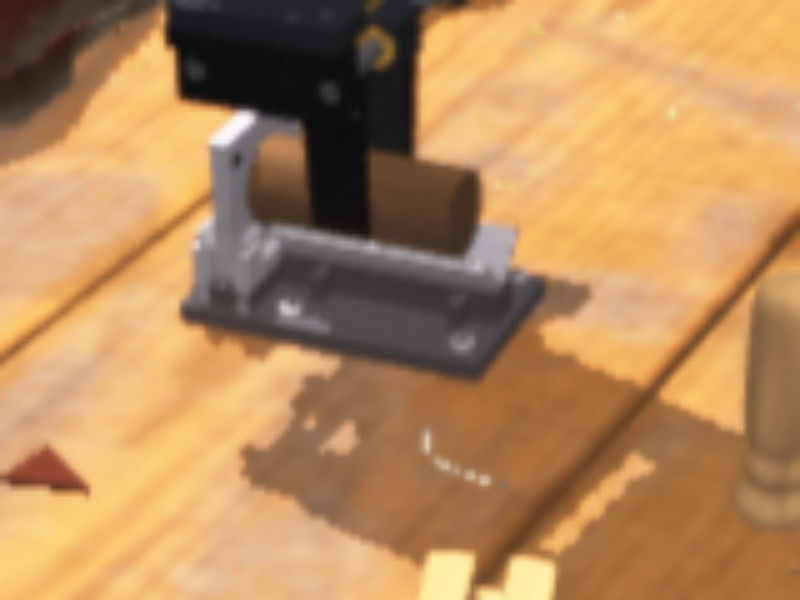

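The close-up shows the dowel in the V with its left end against the upright plate (245,190), and the fingers holding it at mid-length. I'll ease the end push and add a little downforce.

Emit:
drive_tool:
  deltas: "-0.005 -0.002 0 0;0 0 -0.002 0;0 0 0 0;0 0 0 0;0 0 0 0;0 0 0 0"

```text
t: 21.12
eef_pos: [593.5, 23.8, 63.2]
tcp_rot: [3.141, -0.001, -3.045]
ft_force: [-4.9, 0.3, 8.5]
opening: 0.384
grip_force: 30.0
```

Emit:
drive_tool:
  deltas: "0 0 0 0;0 0 0 0;0 0 0 0;0 0 0 0;0 0 0 0;0 0 0 0"

```text
t: 21.62
eef_pos: [593.4, 23.8, 63.2]
tcp_rot: [3.141, -0.001, -3.045]
ft_force: [-4.6, 0.6, 9.4]
opening: 0.384
grip_force: 30.0
```

```bash
python3 -c "
from cell import env
print(env.state()['ft_force']); print(env.job_done())"
```

```text
[-4.61580151  0.61581052  9.43187426]
the job is handed in; nothing more can be done
None
```

The job is handed in, though no verdict came back: the stop plate is home in the slot and released, and the dowel is in the V against it, held down with about 9.4 N at 21.6 s; I planned moves clear of the bystanders but didn't re-measure them at the end.

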